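# Unbolt the keepsake box, park the bolt and slide the lid open

### The arm

A 6-joint arm with a two-finger parallel gripper is mounted at the origin on the work surface. World frame = base frame: x ahead of the robot, y to its left, z up, the work surface at z = 0. Lengths are in mm, angles in rad, forces in N, time in s.
With the tool pointing down it reaches from about 275 to 750 mm from the base axis. Payload 10.2 kg.
Tool frame: the origin (TCP) lies between the finger pads; the fingertips stand 25 mm ahead of it and the grasp point (between the pads) lies 6 mm ahead of it; z points along the fingers, y is the line along which they close (so a half turn about z gives the same grasp; the last joint's range is limited). The gripper opens to 88 mm and grips with 3 to 60 N. Pads are 18 mm wide; open, the fingers measure 123 mm over their backs; the gripper's body (75 mm by 187 mm) begins 45 mm behind the grasp point.
Start: joints at [1.073, 0.313, 1.498, -0, 1.331, -0.223], TCP at [142.474, 505.304, 263.72] pointing down, gripper open.
Joint ranges: [-2.94, 2.94], [-0.97, 2.17], [0.19, 2.56], [-1.23, 4.37], [0.02, 3.11], [-2.88, 2.88]. Speed limits (rad/s): [2.39, 2.39, 3.01, 3.14, 3.14, 3.14].

### API

Orientations are given as [roll, pitch, yaw] about the fixed x, y, z axes, in that order (R = Rz(yaw) Ry(pitch) Rx(roll)).
In Python, from station import ctrl, grab_frame, get_calibration gives the robot as it stands.
- The arm moves only by the tool play_rows, never from a script. Its argument "moves" is a list of rows, each a list of 7 numbers: the opening in per cent of the stroke, from 0 (shut) to 100 (fully open), then the shift along the tool's x, y, z in units of 25 mm (1.0 is 25 mm), then the turn, a rotation vector about the tool's x, y, z in units of 6 degrees (1.0 is 6 degrees). In form: [[fingers, x, y, z, ax, ay, az], ...]. A call has 1 to 8 rows; each row is the pose to reach, as a shift and turn from the pose commanded when the call began, along the tool's axes at that moment; what a row does not reach only later rows make up. A row lasts 1/10 s, in which the tool goes at most 50 mm and 8.59 degrees, less where a joint would pass 70% of its speed; a pose out of reach is approached as far as the arm can. A call with a gripper value outside its range is refused whole. The fingers move at their own pace and stop on an object; "grip_force" is the grip in N (left out, the last holds). Time passes only in rows, so rows that repeat a pose let the fingers close. It gives the time, the measured TCP pose, the force, the opening and the grip force at its end, in the units of the state.
- ctrl.observe(): the state, without advancing time (a new reading comes with each control period).
- grab_frame(name): name is "scene" or "top" or "wrist"; returns (picture, depth): 480x640x3 uint8, red, green, blue; 480x640 float32, mm along the optical axis (not along the pixel's ray), 0 where there is no reading.
- get_calibration(name): a dict with "fx", "fy", "cx", "cy" (pixels), "distortion" ([k1, k2, p1, p2, k3] as OpenCV has them; the pictures are not rectified), "xyz" and "rotation" of the camera in the world. Camera axes: x right, y down, z forward; pixel columns grow to the right and rows downward; lengths in mm; the calibration is good to about 2 mm. A picture is of the moment at which its call begins: read the wrist's pose just before it. get_calibration takes no time and is no camera call; for the wrist camera it gives the pose at the moment of the call.
- ctrl.close_job(): hands the job in; it is judged then, once.
The state is a dict: "t": time; "joint_pos": joint angles; "joint_vel": joint speeds; "tau": joint torques, N m; "ee_pos": TCP position; "tcp_rot": TCP orientation; "contact_force": force on the tool from outside, world axes, zero at the start; "wrist_torque": the same for the moment, N m; "opening": opening from 0.0 (shut) to 1.0 (fully open); "grasp_force": force on a finger pad.
Only numpy, scipy, OpenCV 4.12 (cv2) and the standard library are available. Lean on these libraries where they do the work, as an engineer would, in place of code of your own. Each camera call takes 0.05 s, during which the arm holds its last target. There are 200 camera calls.

### The job

Open the wooden keepsake box on the bedroom table: draw its bolt all the way back out of the catch on the lid, tip the bolt's red-knobbed handle over into the notch in the side of the bolt housing so that the bolt stays parked there, and only then slide the lid open as far as it goes. Let go of everything at the end and leave the clock, stapler and pen cup standing where they are.

Things in the scene. Friction and masses are not known exactly. Their poses are not given: they have to be found in the camera images.
- chest: Brown wooden box fixed to the table: 220 mm along its x, 340 mm along its y, top 92 mm high. Origin: centre of its underside, z up; at yaw 0 x points away from the robot, y to its left. On top, y -170 to +20 mm is a fixed deck with the steel bolt housing; y 22 to 160 mm is a lid that slides to +x.
- slot (a point): Middle of the slot in the top of the housing, 120 mm high, at x 0, y -50 mm of the box. Housing: channel along y, x -17 to 17, y -140 to 12 mm, on a dark plate 97 mm high (x -30 to 30). The slot, 14 mm wide, guides the bolt's handle along y from y -10 (locked end) to y -90 mm (drawn end; there the handle's middle stops at y -85).
- notch (a point): Mouth of the side notch, at x 17, y -79, z 105 mm of the box; box axes. The notch, y -90 to -68 mm, is open upward and runs from the slot's drawn end right through the housing's +x wall. A handle pushed to the drawn end tips over to +x through it until its knob lies near level on the deck, and cannot slide back.
- bolt: Loose bolt, about 0.25 kg, free to slide along the box's y in the housing and to turn about its axis. Origin: on the shaft's axis under the handle, 105 mm high; y along the shaft, z up the handle. Shaft 16 mm thick, from y -50 to +87 mm. At the start: handle within about 12 degrees of upright, origin at y -35 to -18 mm of the box, shaft through the lid's catch, locking the lid.
- bolt_knob (a point): Centre of the red ball knob (24 mm) on the bolt's 10 mm thick handle stalk, 50 mm from the shaft's axis: about 155 mm above the table while upright. Pushing knob or stalk to the box's -y draws the bolt with 1 to 3 N; pushing it to +x at the drawn end tips it into the notch.
- lid (a joint): How far the lid has slid towards the box's +x, in m: 0 shut, 0.110 fully open at its stop. It moves with about 2 to 4 N and stays where it is left.
- lid_grip (a point): Middle of the top of the dark wooden batten on the lid, 122 mm above the table: batten 26 mm along x, 80 mm along y, standing 30 mm above the lid (the lid's top is 92 mm high). Shut, it lies at x = -70, y = 110 mm in the box's frame. Push its -x face to slide the lid.
- keeper (a point): Centre of the bore of the steel catch (arch) on the lid, 105 mm above the table; the arch is 38 mm along x, 28 mm along y, its top 121 mm above the table, its opening 22 mm wide. It moves with the lid. The bolt is clear of it once drawn more than about 45 mm from its deepest start.
- clock: Aluminium alarm clock, 40 x 100 x 89 mm, loose bystander on the box's -y side; origin under its centre.
- stapler: Blue stapler, 140 x 36 x 51 mm, loose bystander in front of the box (its -x side); origin under its centre.
- pen_cup: Dark cup 80 mm wide and 95 mm high with pens up to about 170 mm high, loose bystander on the box's +y side; origin under its centre.
Things that resemble listed ones, but are neither listed nor needed, are in the scene too. What is shaped like the bolt but turquoise is not meant.

How it is judged (in metres and radians):
On the way, in this order (a step that is already met when the one before it is completed fails the run):
1. the bolt is drawn back and its handle lies in the side notch while the lid is still shut (y of bolt in the frame of chest below -0.064 m and angle between bolt's own z axis and vertical above 1 rad and x of bolt_knob in the frame of chest above 0.03 m and value of joint lid below 0.01 m), for 0.2 s.
2. the lid is slid fully open with the bolt still parked (y of bolt in the frame of chest below -0.064 m and angle between bolt's own z axis and vertical above 1 rad and x of bolt_knob in the frame of chest above 0.03 m and value of joint lid above 0.098 m), for 0.2 s.
At the end, for the whole second after the job is handed in: Bolt at rest, drawn back over 64 mm to the -y side of the box's origin, handle tipped at least 57 degrees into the +x notch (knob over 30 mm to +x of the box's middle line); lid at least 98 mm of its 110 mm open; nothing touched (all of step 2 and linear speed of bolt below 0.02 m/s).
It fails at once if the clock was pushed more than 30 mm or knocked over (distance of clock from where it was at the start of the episode above 0.03 m or angle between clock's own z axis and vertical above 0.5 rad).
It fails at once if the stapler was pushed more than 30 mm or knocked over (distance of stapler from where it was at the start of the episode above 0.03 m or angle between stapler's own z axis and vertical above 0.5 rad).
It fails at once if the pen cup was pushed more than 30 mm or knocked over (distance of pen_cup from where it was at the start of the episode above 0.03 m or angle between pen_cup's own z axis and vertical above 0.5 rad).
It also fails if it takes over 48 s, if anything falls off the work surface, if the arm or the gripper's body presses on something with over 40 N, if the wrist force passes 120 N, or if a joint passes its speed limit or range.

## Working session

There is one attempt and no reset: what is moved stays moved. The work goes in short steps, Python scripts to look and compute and a tool call to move; the robot and the scene stay as the last step left them, time stands still between calls to the robot, and variables do not carry over. Pictures are saved under pics/ and viewed, at most 10 in all, crops included, and the job is handed in when it is done.

Besides the shell and the picture viewer there is one more tool, called after "Request:" as name([rows], argument=value, ...), one row to a line, values as JSON. play_rows: Moves the arm, as the interface text tells. Its arguments: {"type":"object","properties":{"moves":{"type":"array"},"grip_force":{"type":"number"}},"required":["moves"]}

```bash
mkdir -p pics; cat > h.py <<'E'
import numpy as np,cv2
from station import ctrl,grab_frame,get_calibration
def K(c): return np.array([[c['fx'],0,c['cx']],[0,c['fy'],c['cy']],[0,0,1.]])
def cloud(d,c):
    v,u=np.mgrid[0:480,0:640]
    p=cv2.undistortPoints(np.stack([u,v],-1).reshape(-1,1,2).astype(float),K(c),np.array(c['distortion'],float)).reshape(480,640,2)
    P=np.dstack([p[...,0]*d,p[...,1]*d,d])
    W=P@np.array(c['rotation']).reshape(3,3).T+np.array(c['xyz']); W[d==0]=np.nan
    return W
def get(n):
    c=get_calibration(n); im,d=grab_frame(n); return im,d,cloud(d,c)
def save(n,im): cv2.imwrite('pics/'+n+'.png',im[...,::-1])
E
python3 - <<'E'
from h import *
a=get('top');b=get('scene')
np.savez('a.npz',top=a[0],topW=a[2],sc=b[0],scW=b[2])
save('top0',a[0]);save('sc0',b[0])
print(get_calibration('top'),ctrl.observe())
E
```

```text
Traceback (most recent call last):
  File "h.py", line 11, in get
    c=get_calibration(n); im,d=grab_frame(n); return im,d,cloud(d,c)
                                                          ~~~~~^^^^^
  File "h.py", line 8, in cloud
    W=P@np.array(c['rotation']).reshape(3,3).T+np.array(c['xyz']); W[d==0]=np.nan
        ~~~~~~~~~~~~~~~~~~~~~~~~~~~~~~~^^^^^
ValueError: cannot reshape array of size 3 into shape (3,3)
```

Rotation is roll/pitch/yaw.

```bash
sed -i "s/np.array(c\['rotation'\]).reshape(3,3).T/R.from_euler('xyz',c['rotation']).as_matrix().T/; 1a from scipy.spatial.transform import Rotation as R" h.py
python3 - <<'E'
from h import *
a=get('top');b=get('scene')
np.savez('a.npz',top=a[0],topW=a[2],sc=b[0],scW=b[2])
save('top0',a[0]);save('sc0',b[0])
print(get_calibration('top'),ctrl.observe())
E
```

```text
{'fx': 538.0545913721394, 'fy': 538.0545913721394, 'cx': 322.30787375864594, 'cy': 239.5901348682322, 'distortion': array([-0.16416596,  0.        ,  0.        ,  0.        ,  0.        ]), 'xyz': array([ 518.25418216,    2.39994739, 1212.59352185]), 'rotation': array([-3.06448954, -0.01051157, -1.59709058])} {'t': 0.15, 'joint_pos': array([ 1.07258594e+00,  3.13279601e-01,  1.49821826e+00, -1.01714463e-05,
        1.33102464e+00, -2.23414702e-01]), 'joint_vel': array([ 0.00078117,  0.00024294, -0.00259329,  0.00069245,  0.000519  ,
       -0.0003102 ]), 'tau': array([ 5.47977888e-04, -4.02299559e+01, -2.52321500e+01,  6.94118394e-02,
        3.43166885e-02, -9.88743909e-05]), 'ee_pos': array([142.40362426, 505.15553488, 263.33064231]), 'tcp_rot': array([-3.14068373e+00, -1.96383384e-04,  2.86679930e+00]), 'contact_force': array([-0.80167701,  1.15922548,  0.55980521]), 'wrist_torque': array([-0.02176632, -0.03122963,  0.0271681 ]), 'grasp_force': 0.0, 'opening': 0.9994541038975697}
```

View pics/top0.png

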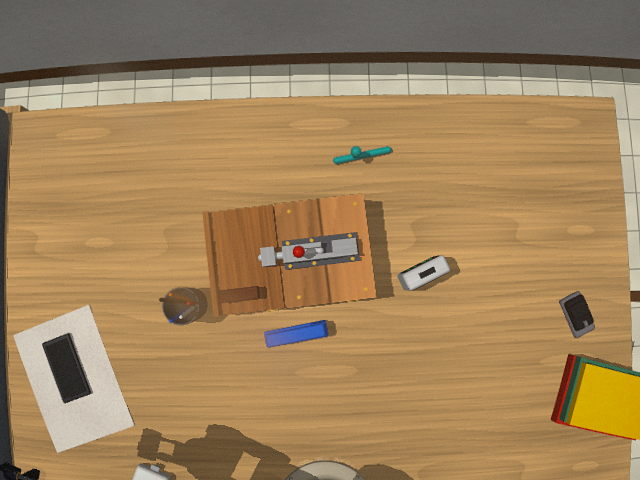

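View pics/sc0.png

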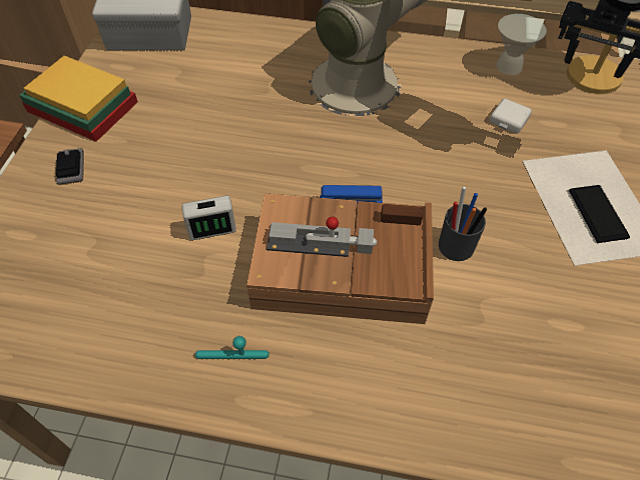

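The top view shows the red knob at (298,252) on the grey housing, whose axis runs from (268,256) to (358,247). The batten is at (243,294), the stapler at (296,333), the clock at (425,273) and the cup at (184,305). There are two bolt-like things: the red-knobbed one at (298,252) in the box, which fits the description, and the turquoise one at (362,155), which is the decoy. Next I'll measure the frame and confirm this in a crop.

```bash
python3 - <<'E'
from h import *
f=np.load('a.npz');im=f['top'];W=f['topW'];z=W[...,2]
roi=np.zeros(z.shape,bool);roi[180:330,195:390]=1
def rect(m):
    m=m.astype(np.uint8);n,l,s,_=cv2.connectedComponentsWithStats(m);k=1+s[1:,4].argmax()
    P=W[l==k][:,:2].astype(np.float32);r=cv2.minAreaRect(P);return r,len(P),W[l==k].mean(0)
print('table',np.nanmedian(z[350:400,200:260]))
print('box top',rect(roi&(z>80)&(z<102)))
print('box all',rect(roi&(z>75)))
print('housing',rect(roi&(z>112)&(z<128)))
b=roi.copy();b[:,275:]=0;b[:275]=0
print('batten',rect(b&(z>112)&(z<130)))
def red(im):
    h=cv2.cvtColor(im,cv2.COLOR_RGB2HSV);return ((h[...,0]<8)|(h[...,0]>172))&(h[...,1]>170)&(h[...,2]>80)
m=red(im);m[:,:280]=0;m[:,320:]=0;m[:230]=0;m[275:]=0
print('knob',np.argwhere(m).mean(0),np.nanmedian(W[m],0),np.nanmax(W[m][:,2]),m.sum())
# scene
im2=f['sc'];W2=f['scW'];m=red(im2);m[:,:320]=0;m[:,345:]=0;m[:210]=0;m[235:]=0
print('knob sc',np.argwhere(m).mean(0),np.nanmedian(W2[m],0),m.sum())
# stapler, clock, cup
for n,(y0,y1,x0,x1) in dict(stap=(315,350,255,335),clock=(250,295,395,458),cup=(270,330,155,212)).items():
    q=np.zeros_like(roi);q[y0:y1,x0:x1]=1;print(n,rect(q&(z>20)))
save('crop',cv2.resize(im[190:320,190:390],(800,520),interpolation=cv2.INTER_CUBIC))
E
```

```text
table 0.13097961759308419
box top (((574.99267578125, 58.74894714355469), (222.9300994873047, 341.01666259765625), 5.349296569824219), 14654, array([577.36921997,  55.65604374,  92.74937171]))
box all (((574.9546508789062, 58.77537536621094), (223.0053253173828, 341.13323974609375), 5.319616794586182), 17025, array([574.55484665,  58.93452436,  96.40302648]))
housing (((580.139892578125, 19.587356567382812), (37.991737365722656, 201.01046752929688), 5.960512638092041), 1254, array([578.75653435,  17.21325576, 119.9447979 ]))
batten (((495.3138732910156, 162.08534240722656), (26.065322875976562, 79.52766418457031), 5.409675598144531), 496, array([495.34452186, 161.20896715, 121.76640985]))
knob [251.33333333 298.1010101 ] [577.50598409  37.19798975 164.14653086] 169.89245021124975 99
knob sc [222.03636364 332.02727273] [580.8303158   38.9126481  163.85402036] 110
stap (((403.0392761230469, 51.14305114746094), (34.25246047973633, 132.74082946777344), 9.785079956054688), 871, array([404.69400016,  48.6078858 ,  50.00736803]))
clock (((530.2666625976562, -228.54412841796875), (43.98748016357422, 101.24473571777344), 23.779155731201172), 1056, array([ 529.84177855, -224.52295129,   80.90068182]))
cup (((473.3384094238281, 287.6557922363281), (77.27027130126953, 79.66338348388672), 79.96601104736328), 969, array([473.43813464, 288.87667004,  80.14513584]))
```

View pics/crop.png

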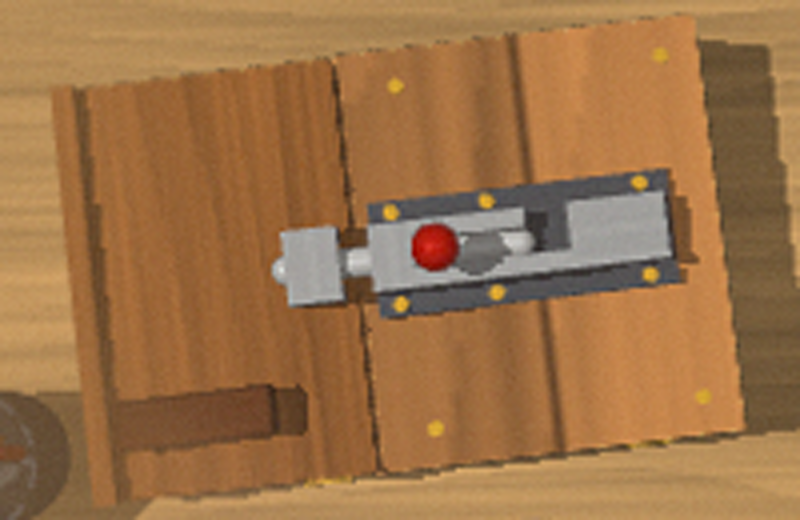

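Confirmed: the red ball sits on the grey bolt in the box housing. The box centre is about (575, 58.8) with yaw +5.35°, and the batten check agrees to within 1 mm. I'll work with closed fingers, tool x along box +y and tool y along box +x.

```bash
cat >> h.py <<'E'
C=np.array([575.,58.8]);YAW=np.radians(5.35)
def box(p): d=np.asarray(p)[:2]-C;c,s=np.cos(YAW),np.sin(YAW);return np.array([c*d[0]+s*d[1],-s*d[0]+c*d[1]])
def go(bx,by,tipz):
    o=ctrl.observe();c,s=np.cos(YAW),np.sin(YAW)
    T=np.array([C[0]+c*bx-s*by,C[1]+s*bx+c*by,tipz+25])
    A=R.from_euler('xyz',o['tcp_rot']);B=R.from_euler('xyz',[np.pi,0,YAW+np.pi/2])
    print('shift',np.round(A.inv().apply(T-o['ee_pos'])/25,2),'turn',np.round((A.inv()*B).as_rotvec(True)/6,2),'dist',np.linalg.norm(T-o['ee_pos']))
E
python3 -c "
from h import *
go(0,20,220)"
```

```text
shift [-21.21 -11.74   0.74] turn [-1.000e-02  0.000e+00  1.148e+01] dist 606.3984288320954
```

Request:
play_rows([
  [0, -21.2, -11.7, 0.7, 0, 0, 11.5],
  [0, -21.2, -11.7, 0.7, 0, 0, 11.5],
  [0, -21.2, -11.7, 0.7, 0, 0, 11.5],
  [0, -21.2, -11.7, 0.7, 0, 0, 11.5],
  [0, -21.2, -11.7, 0.7, 0, 0, 11.5],
  [0, -21.2, -11.7, 0.7, 0, 0, 11.5],
  [0, -21.2, -11.7, 0.7, 0, 0, 11.5],
  [0, -21.2, -11.7, 0.7, 0, 0, 11.5],
], grip_force=10)

```text
t: 0.95
ee_pos: [428.1, 222.6, 252.1]
tcp_rot: [-3.142, -0.0, 1.66]
contact_force: [-0.3, 0.4, -0.4]
opening: 0.298
grasp_force: 0.0
```

```bash
python3 -c "
from h import *
go(0,22,220)"
```

```text
shift [-6.17  5.26  0.28] turn [-0.   -0.   -0.04] dist 202.9043769092971
```

Request:
play_rows([
  [0, -6.2, 5.3, 0.3, 0, 0, 0],
  [0, -6.2, 5.3, 0.3, 0, 0, 0],
  [0, -6.2, 5.3, 0.3, 0, 0, 0],
  [0, -6.2, 5.3, 0.3, 0, 0, 0],
  [0, -6.2, 5.3, 0.3, 0, 0, 0],
  [0, -6.2, 5.3, 0.3, 0, 0, 0],
  [0, -6.2, 5.3, 0.3, 0, 0, 0],
])

```text
t: 1.65
ee_pos: [573.1, 83.6, 244.6]
tcp_rot: [-3.141, -0.0, 1.668]
contact_force: [-0.3, -0.4, 0.3]
opening: 0.008
grasp_force: 0.0
```

```bash
python3 -c "
from h import *
print(box(ctrl.observe()['ee_pos']))
go(0,24,133)
im,d,W=get('wrist');save('w1',im)
h=cv2.cvtColor(im,cv2.COLOR_RGB2HSV);m=((h[...,0]<8)|(h[...,0]>172))&(h[...,1]>170)&(h[...,2]>80)
print(m.sum(),np.argwhere(m).mean(0) if m.any() else 0,np.nanmedian(W[m],0),box(np.nanmedian(W[m],0)))"
```

```text
[ 0.40517983 24.87361059]
shift [-0.04 -0.01  3.46] turn [-0.01 -0.    0.03] dist 86.62121615681937
4 [348.25 311.  ] [578.21477083  34.40308266 165.29939185] [  0.92601033 -24.59038089]
```

View pics/w1.png

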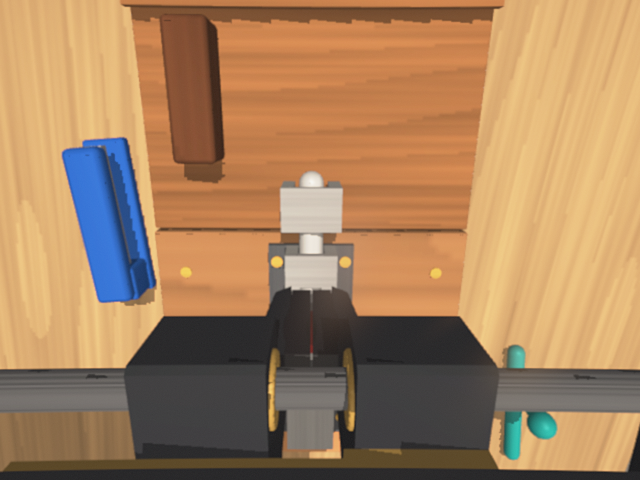

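The wrist view shows the gripper square to the box and centred over the housing. The closed fingers are near (311,340), with a red sliver of the knob behind them. Next is to descend on the knob's +y side, then push it to -y.

Request:
play_rows([
  [0, 0, 0, 1.7, 0, 0, 0],
  [0, 0, 0, 3.4, 0, 0, 0],
  [0, 0, 0, 3.4, 0, 0, 0],
  [0, 0, 0, 3.4, 0, 0, 0],
])

```text
t: 2.1
ee_pos: [573.7, 83.5, 161.1]
tcp_rot: [3.141, 0.0, 1.668]
contact_force: [0.4, 0.3, 0.5]
opening: 0.007
grasp_force: 0.0
```

Request:
play_rows([
  [0, -0.5, 0, 0, 0, 0, 0],
  [0, -1.0, 0, 0, 0, 0, 0],
  [0, -1.3, 0, 0, 0, 0, 0],
  [0, -1.6, 0, 0, 0, 0, 0],
  [0, -1.9, 0, 0, 0, 0, 0],
  [0, -2.2, 0, 0, 0, 0, 0],
  [0, -2.5, 0, 0, 0, 0, 0],
  [0, -2.5, 0, 0, 0, 0, 0],
])

```text
t: 2.9
ee_pos: [579.7, 19.4, 159.4]
tcp_rot: [-3.141, 0.001, 1.666]
contact_force: [-1.0, 0.5, 0.4]
opening: 0.005
grasp_force: 0.0
```

```bash
python3 -c "
from h import *
o=ctrl.observe();print(box(o['ee_pos']),o['ee_pos'])
go(0,-63,135)"
```

```text
[  1.03977277 -39.68269372] [579.73523718  19.38712346 159.42751046]
shift [-0.93 -0.04 -0.02] turn [-0.    0.01  0.02] dist 23.347497596676646
```

Request:
play_rows([
  [0, -0.2, 0, 0, 0, 0, 0],
  [0, -0.4, 0, 0, 0, 0, 0],
  [0, -0.6, 0, 0, 0, 0, 0],
  [0, -0.8, 0, 0, 0, 0, 0],
  [0, -0.9, 0, 0, 0, 0, 0],
  [0, -0.95, 0, 0, 0, 0, 0],
  [0, -0.95, 0, 0, 0, 0, 0],
])

```text
t: 3.6
ee_pos: [582.0, -3.2, 159.6]
tcp_rot: [-3.141, 0.0, 1.667]
contact_force: [-0.3, 0.7, 0.7]
opening: 0.006
grasp_force: 0.1
```

```bash
cat > look.py <<'E'
from h import *
import sys
o=ctrl.observe();print(box(o['ee_pos']),o['ee_pos'],o['contact_force'])
for n in ('top','scene'):
    im,d,W=get(n);h=cv2.cvtColor(im,cv2.COLOR_RGB2HSV)
    m=((h[...,0]<8)|(h[...,0]>172))&(h[...,1]>170)&(h[...,2]>80)
    b=np.dstack([(W[...,0]-C[0])*np.cos(YAW)+(W[...,1]-C[1])*np.sin(YAW),-(W[...,0]-C[0])*np.sin(YAW)+(W[...,1]-C[1])*np.cos(YAW),W[...,2]])
    q=m&(abs(b[...,0])<110)&(abs(b[...,1])<140)&(b[...,2]>93)
    print(n,q.sum(),np.nanmedian(b[q],0) if q.any() else '')
    save(sys.argv[1]+n,cv2.resize(im[160:340,180:420],(800,600),interpolation=cv2.INTER_CUBIC))
E
python3 look.py d1
```

```text
[  1.17190082 -62.42659266] [581.98741908  -3.24537692 159.58722923] [-0.31452857  0.73013412  0.69927101]
top 0 
scene 1 [  4.63637892 -79.4133802  165.89422274]
```

View pics/d1scene.png

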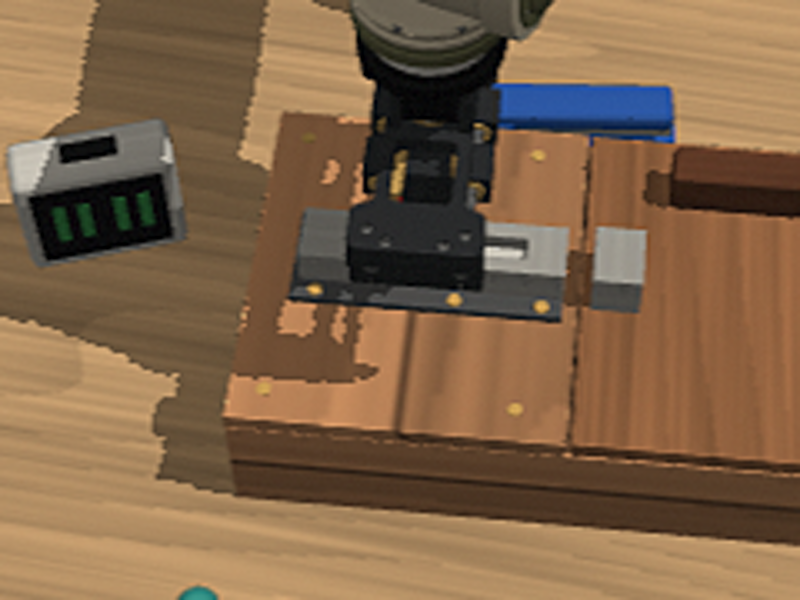

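The bolt has left the catch and the knob is hidden behind the fingers. A final nudge should bring it to the stop.

Request:
play_rows([
  [0, -0.08, 0, 0, 0, 0, 0],
  [0, -0.16, 0, 0, 0, 0, 0],
  [0, -0.16, 0, 0, 0, 0, 0],
])

```text
t: 4.0
ee_pos: [582.3, -5.1, 160.3]
tcp_rot: [3.141, -0.004, 1.667]
contact_force: [-1.8, 12.2, 5.7]
opening: 0.006
grasp_force: 6.3
```

```bash
python3 -c "
from h import *
o=ctrl.observe();print(box(o['ee_pos']),o['contact_force'])"
```

```text
[  1.35686375 -64.25887644] [-1.76506167 12.17267344  5.65642747]
```

The force shows it is at the stop. Next, back off, rise and go round to the knob's -x side.

Request:
play_rows([
  [0, 0.5, 0, 0, 0, 0, 0],
  [0, 0.5, 0, -1.8, 0, 0, 0],
  [0, 0.5, 0, -1.8, 0, 0, 0],
  [0, -0.7, -2.3, -1.8, 0, 0, 0],
  [0, -0.7, -2.3, -1.8, 0, 0, 0],
  [0, -0.7, -2.3, 0, 0, 0, 0],
  [0, -0.7, -2.3, 0, 0, 0, 0],
  [0, -0.7, -2.3, 0, 0, 0, 0],
])

```text
t: 4.8
ee_pos: [526.9, -29.9, 160.0]
tcp_rot: [-3.141, -0.0, 1.667]
contact_force: [-0.6, -0.0, 1.3]
opening: 0.004
grasp_force: 0.0
```

```bash
python3 look.py d2; python3 -c "
from h import *
go(-28,-83,138)"
```

```text
[-56.13005598 -83.78422211] [526.92646059 -29.85277134 160.00894669] [-0.61667619 -0.04509103  1.25386459]
top 11 [  8.91544851 -87.59337136 163.21827176]
scene 75 [  7.27218561 -82.7605184  161.77295065]
shift [ 0.03  1.1  -0.07] turn [0.02 0.01 0.03] dist 27.462845606793135
```

Request:
play_rows([
  [0, 0, 0.8, 0.1, 0, 0, 0],
  [0, 0, 1.2, 0.2, 0, 0, 0],
  [0, 0, 1.5, 0.2, 0, 0, 0],
  [0, 0, 1.8, 0.2, 0, 0, 0],
  [0, 0, 2.1, 0.2, 0, 0, 0],
  [0, 0, 2.4, 0.2, 0, 0, 0],
  [0, 0, 2.4, 0.2, 0, 0, 0],
])

```text
t: 5.6
ee_pos: [587.2, -24.2, 154.6]
tcp_rot: [3.141, 0.0, 1.667]
contact_force: [-0.0, 0.9, -0.8]
opening: 0.002
grasp_force: 0.0
```

```bash
python3 look.py d3
```

```text
[  4.40741638 -83.78815862] [587.20058123 -24.2122079  154.62412649] [-0.01369743  0.85234198 -0.79691913]
top 0 
scene 115 [ 55.17511762 -82.21185884 112.6387058 ]
```

View pics/d3scene.png

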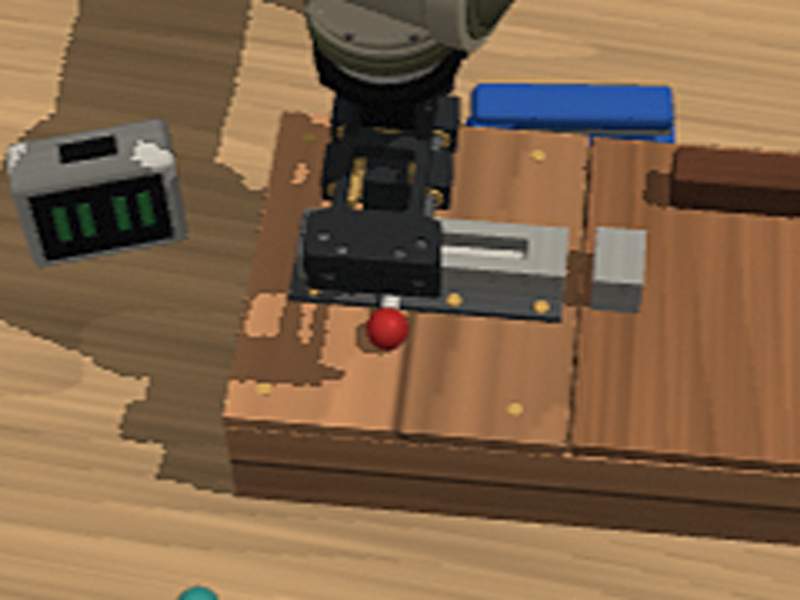

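The handle is parked: the knob lies on the deck at box (≈50, -82, ≈105). Next, rise and move to the -x side of the batten.

Request:
play_rows([
  [0, 0, 0, -1.5, 0, 0, 0],
  [0, 0, 0, -2.6, 0, 0, 0],
  [0, 0, 0, -2.6, 0, 0, 0],
])

```text
t: 6.0
ee_pos: [587.5, -24.5, 223.6]
tcp_rot: [3.135, 0.002, 1.667]
contact_force: [0.5, -0.2, -1.1]
opening: 0.005
grasp_force: 0.0
```

```bash
python3 -c "
from h import *
go(-128,95,195);go(-128,95,107)"
```

```text
shift [ 7.18 -5.29  0.09] turn [0.06 0.02 0.03] dist 222.93615275502302
shift [ 7.19 -5.31  3.61] turn [0.06 0.02 0.03] dist 240.98185617205104
```

Request:
play_rows([
  [0, 7.2, -5.3, 0, 0, 0, 0],
  [0, 7.2, -5.3, 0, 0, 0, 0],
  [0, 7.2, -5.3, 0, 0, 0, 0],
  [0, 7.2, -5.3, 0, 0, 0, 0],
  [0, 7.2, -5.3, 0, 0, 0, 0],
  [0, 7.2, -5.3, 0, 0, 0, 0],
  [0, 7.2, -5.3, 0, 0, 0, 0],
])

```text
t: 6.7
ee_pos: [437.5, 142.0, 219.4]
tcp_rot: [-3.141, 0.0, 1.667]
contact_force: [-0.8, -0.7, 0.4]
opening: 0.009
grasp_force: 0.0
```

```bash
python3 -c "
from h import *
print(box(ctrl.observe()['ee_pos']))
go(-128,95,107)"
```

```text
[-129.10566338   95.64035574]
shift [-0.02  0.04  3.5 ] turn [-0.    0.    0.03] dist 87.39489229308971
```

Request:
play_rows([
  [0, 0, 0, 1.8, 0, 0, 0],
  [0, 0, 0, 3.5, 0, 0, 0],
  [0, 0, 0, 3.5, 0, 0, 0],
  [0, 0, 0, 3.5, 0, 0, 0],
])

```text
t: 7.1
ee_pos: [438.2, 141.5, 132.7]
tcp_rot: [-3.141, 0.0, 1.666]
contact_force: [0.6, 0.1, 0.8]
opening: 0.005
grasp_force: 0.0
```

Request:
play_rows([
  [0, 0, 0.5, 0, 0, 0, 0],
  [0, 0, 0.9, 0, 0, 0, 0],
  [0, 0, 1.2, 0, 0, 0, 0],
  [0, 0, 1.5, 0, 0, 0, 0],
  [0, 0, 1.8, 0, 0, 0, 0],
  [0, 0, 2.1, 0, 0, 0, 0],
  [0, 0, 2.4, 0, 0, 0, 0],
  [0, 0, 2.4, 0, 0, 0, 0],
])

```text
t: 7.9
ee_pos: [498.1, 148.0, 132.1]
tcp_rot: [3.141, -0.0, 1.667]
contact_force: [0.1, 0.3, -0.1]
opening: 0.007
grasp_force: 0.0
```

```bash
python3 look.py d4
```

```text
[-68.24909519  96.02192276] [498.09518291 148.04011292 132.1053727 ] [ 0.08254875  0.31123115 -0.0584228 ]
top 94 [ 51.19663654 -84.40003417 113.02919939]
scene 119 [ 55.06345256 -82.40545584 112.04164953]
```

View pics/d4scene.png

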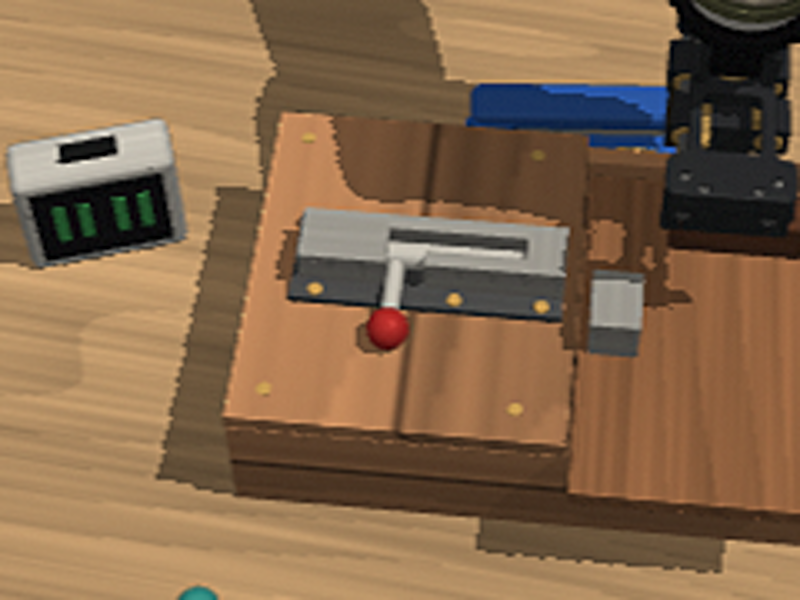

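The handle is still in the notch and the lid is sliding, with the catch displaced to +x. I'll keep pushing.

Request:
play_rows([
  [0, 0, 0.3, 0, 0, 0, 0],
  [0, 0, 0.6, 0, 0, 0, 0],
  [0, 0, 0.9, 0, 0, 0, 0],
  [0, 0, 1.2, 0, 0, 0, 0],
  [0, 0, 1.5, 0, 0, 0, 0],
  [0, 0, 1.8, 0, 0, 0, 0],
  [0, 0, 2.1, 0, 0, 0, 0],
  [0, 0, 2.3, 0, 0, 0, 0],
])

```text
t: 8.8
ee_pos: [555.0, 153.5, 132.1]
tcp_rot: [3.142, 0.0, 1.667]
contact_force: [-2.3, -0.7, -1.7]
opening: 0.003
grasp_force: 1.1
```

```bash
cat > lid.py <<'E'
from h import *
o=ctrl.observe();print(box(o['ee_pos']),o['contact_force'])
im,d,W=get('scene')
bx=(W[...,0]-C[0])*np.cos(YAW)+(W[...,1]-C[1])*np.sin(YAW);by=-(W[...,0]-C[0])*np.sin(YAW)+(W[...,1]-C[1])*np.cos(YAW);z=W[...,2]
for n,a,b in(('keeper',22,55),('batten',115,148)):
    q=(by>a)&(by<b)&(abs(z-121)<5)&(abs(bx)<160)
    if q.any(): print(n,q.sum(),np.percentile(bx[q],[3,50,97]))
E
python3 lid.py
```

```text
[-11.03651547  96.18844794] [-2.29274575 -0.65333325 -1.65147278]
keeper 270 [ 68.1448929   88.34198571 105.79302745]
batten 33 [ 7.14813872 20.99771211 29.24155061]
```

Request:
play_rows([
  [0, 0, 0.3, 0, 0, 0, 0],
  [0, 0, 0.6, 0, 0, 0, 0],
  [0, 0, 0.8, 0, 0, 0, 0],
  [0, 0, 0.9, 0, 0, 0, 0],
  [0, 0, 0.9, 0, 0, 0, 0],
])

```text
t: 9.35
ee_pos: [577.4, 155.7, 132.3]
tcp_rot: [3.14, -0.0, 1.667]
contact_force: [0.1, 0.1, -1.1]
opening: -0.001
grasp_force: 0.0
```

```bash
python3 lid.py
```

```text
[11.38701084 96.29531303] [ 0.09491367  0.10337373 -1.13636138]
keeper 277 [ 90.93968396 110.95743873 127.67626777]
batten 29 [29.91275776 43.38977175 53.21480872]
```

Request:
play_rows([
  [0, 0, 0.08, 0, 0, 0, 0],
  [0, 0, 0.12, 0, 0, 0, 0],
  [0, 0, 0.12, 0, 0, 0, 0],
])

```text
t: 9.7
ee_pos: [578.6, 156.0, 132.3]
tcp_rot: [-3.138, 0.0, 1.667]
contact_force: [-8.7, -2.0, 4.3]
opening: 0.006
grasp_force: 4.7
```

Request:
play_rows([
  [0, 0, -0.8, 0, 0, 0, 0],
  [0, 0, -0.8, 0, 0, 0, 0],
  [0, 0, -0.8, -2.0, 0, 0, 0],
  [0, 0, -0.8, -4.5, 0, 0, 0],
  [0, 0, -0.8, -4.5, 0, 0, 0],
  [0, 0, -0.8, -4.5, 0, 0, 0],
])

```text
t: 10.3
ee_pos: [560.9, 154.1, 246.7]
tcp_rot: [3.137, 0.0, 1.667]
contact_force: [1.1, -0.0, 0.8]
opening: 0.004
grasp_force: 0.0
```

```bash
python3 lid.py; python3 look.py d5
```

```text
[-5.15447092 96.22738327] [ 1.12567127 -0.01570116  0.76991548]
keeper 279 [ 91.6840388  110.96916013 129.27086312]
batten 235 [28.97492945 42.92019569 53.58396169]
[-5.91325708 96.22573077] [560.14046511 154.05519458 244.3926616 ] [ 0.1175549  -0.59539242 -1.16848542]
top 97 [ 50.74547353 -84.46086381 113.22840065]
scene 116 [ 55.85160824 -82.06579042 111.93270744]
```

View pics/d5scene.png

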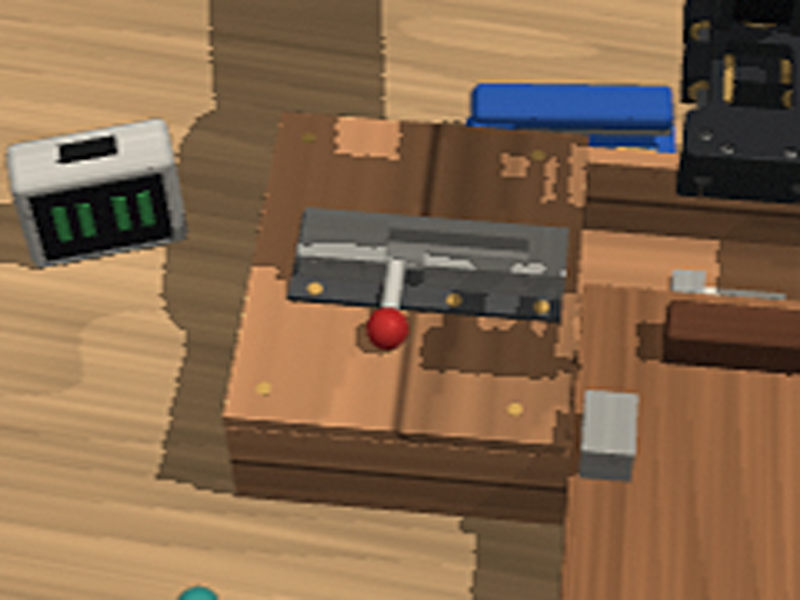

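The lid is at its stop (~110 mm), the handle lies in the notch, the gripper is clear, and the clock and stapler in view haven't moved. I'm handing in.

```bash
python3 -c "
from station import ctrl
print(ctrl.close_job())"
```

```text
the job is handed in; nothing more can be done
None
```

The bolt is drawn and parked in the notch, the lid was then slid to its stop at about 110 mm, the gripper is clear of everything, and the job is handed in; no verdict came back, and I saw the clock and stapler unmoved but did not re-check the pen cup.

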